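Tare the bench balance through its shuttered well

ROBOT

A 6-joint arm with a two-finger parallel gripper is mounted at the origin on a cart in front of the work surface, level with it; the furniture and walls round the work are solid. World frame = base frame: x ahead of the robot, y to its left, z up, the work surface at z = 0. Lengths are in m, angles in degrees, forces in N, time in s.
With the tool pointing down it reaches from about 0.4 to 0.825 m from the base axis. Payload 7 kg.
Tool frame: the origin (TCP) lies on the centre line of the jaws, within the pads' length; the fingertips stand 14 mm ahead of it and the grasp point (between the pads) lies 5 mm behind it; z points along the fingers, x is the direction in which the jaws open and shut, and the axes are right-handed (so a half turn about z gives the same grasp; the last joint's range is limited). The gripper opens to 88 mm and grips with 3 to 60 N. Pads are 19 mm wide; open, the fingers measure 130 mm over their backs; the gripper's body (78 mm by 193 mm) begins 47 mm behind the grasp point.
Start: joints at [85.491, 20.546, 0.682, 0, -70.136, -16.507], TCP at [0.242, 0.63, 0.241] pointing down, gripper open.
Joint ranges: [-176.03, 176.03], [-82.01, 121.73], [-58.28, 71.71], [-173.87, 95.51], [-174.79, -0.11], [-173.66, 173.66]. Speed limits (degrees/s): [136.94, 136.94, 172.46, 180, 180, 180].

INTERFACE

Orientations are given as [roll, pitch, yaw] about the fixed x, y, z axes, in that order (R = Rz(yaw) Ry(pitch) Rx(roll)).
In Python, from plant import * gives the robot as it stands.
- The arm moves only by the shell command python3 -m handwheel 'ROWS' [OPENING]. ROWS is JSON, a list of rows, each a list of 2 entries, a list of its own where there are three numbers: the shift along the tool's x, y, z each as a share of 0.2 m, from -1 to 1, then the turn, a rotation vector about the tool's x, y, z each as a share of 360 degrees, from -1 to 1. In form: [[[tx, ty, tz], [ax, ay, az]], ...]. A call has 1 to 5 rows; each row is the pose to reach, as a shift and turn from the pose commanded when the call began, along the tool's axes at that moment, turning the shorter way round; what a row does not reach only later rows make up. A row lasts 1/12 s, in which the tool goes at most 41.7 mm and 7.16 degrees, less where a joint would pass 70% of its speed; a pose out of reach is approached as far as the arm can. A call with a number of a shift or a turn outside -1 to 1 is refused whole. A call with a gripper value outside its range is refused whole. OPENING is the closure, from -1 (fully open) to 1 (shut), set as the call begins (- or left out, the last holds). The fingers move at their own pace and stop on an object; the grip force is fixed at half the most. Time passes only in rows, so rows that repeat a pose let the fingers close. It gives the time, the measured TCP pose, the force and the opening at its end, in the units of the state.
- get_obs(): the state, without advancing time (a new reading comes with each control period).
- snapshot(name): name is "side" or "top" or "wrist"; returns a dict with "color" (420x560x3 uint8, red, green, blue), "z_map" (420x560 float32, m along the optical axis (not along the pixel's ray), 0 where there is no reading), "intrinsics" (3x3 intrinsics, pixels), "rvec" (rotation vector, rad) and "tvec" (3), from world to camera coordinates, as OpenCV has them. Camera axes: x right, y down, z forward; pixel columns grow to the right and rows downward; lengths in m; the calibration is good to about 2 mm. A picture is of the moment at which its call begins.
- close_job(): hands the job in, once; it reports no verdict.
The state is a dict: "clock": time; "joint_pos": joint angles; "qvel": joint speeds; "tau": joint torques, N m; "tool_pos": TCP position; "orientation": TCP orientation; "force": force on the tool from outside, world axes, zero at the start; "moment": the same for the moment, N m; "opening": finger opening in m.
Only numpy, scipy, OpenCV 4.12 (cv2) and the standard library are available. Lean on these libraries where they do the work, as an engineer would, in place of code of your own. Each camera call takes 0.05 s, during which the arm holds its last target. There are 200 camera calls.

TASK

Tare the bench balance with the petri dish left on its pan: slide the small metal shutter fully clear of the well it covers, reach a fingertip down into that well and press the sunken tare key to the bottom for about half a second, then slide the shutter back so that it covers the tare well again. Use only a light fingertip push on the shutter, do not squeeze it, and leave the neighbouring calibration key, the dish, the specimen cup and the tweezers alone.

Things in the scene. Friction and masses are not known exactly. Their poses are not given: they have to be found in the camera images.
- balance: White bench balance fixed to the worktop, 210 (x) x 200 (y) mm; origin at the centre of its underside; x points away from its front edge, y to its left, z up. The control panel, 45 mm above the worktop, is the front 80 mm of its top. Behind it are a display hood (13 mm above the panel, x from -22 to +6 mm) and the pan, 96 mm across. One shutter always covers one of two wells in the panel.
- tare_well (a point): Centre of the mouth of the left (tare) well, level with the panel; in the balance's frame x = -65, y = +28 mm. Axes as the balance. The well is round, 46 mm in diameter, 28 mm deep; in it sits a round grey key, 36 mm in diameter, its top 16 mm below the mouth. Two shutter rails 5 mm high run along y, 30 mm before and behind the well's centre.
- tare_key_top (a point): Centre of the top of the tare key, 16 mm below the well's mouth when released.
- tare_key (a joint): Travel of the tare key in m: 0 released, 0.005 at the bottom. It is sprung: it starts to move at about 1.5 N, needs about 4 N at the bottom, and comes back when let go.
- cal_key (a joint): Travel of the calibration key in m, sprung like the tare key: 0 released, 0.005 at the bottom. It sits in an equal well on the right, 56 mm from the tare well (balance's -y), open while the shutter is closed. It is not to be pressed.
- shutter (a joint): Position of the shutter in m: 0 closed (centred over the tare well), growing as it slides to the balance's right (-y). At 0.056 it is centred over the calibration well and the tare well is fully clear. Stops at -0.005 and 0.062. Friction of about 1.5 N keeps it where it is left. It starts 0 to 0.012 open.
- shutter_tab (a point): Centre of the top of the shutter's upright tab, 19.5 mm above the panel; axes as the balance. The shutter is a bare metal plate 54 x 56 x 3 mm, its top 3.5 mm above the panel, with the tab across its middle: 40 mm long (x), 6 mm thick (y), 16 mm high above the plate. A push on the tab's left or right face slides the shutter.
- pan (a point): Centre of the top of the weighing pan, 56 mm above the worktop, 117 mm behind the middle between the wells.
- petri_dish: Lidded round petri dish, 62 mm in diameter, 15 mm high, loose on the pan; origin at the centre of its underside.
- specimen_cup: Lidded specimen cup, 58 mm in diameter, 75 mm high, standing on the worktop left of the balance; origin at the centre of its underside.
- tweezers: Fine tweezers 114 mm long (y), 14 mm wide and 9 mm high, lying on the worktop right of the balance; origin at the centre of the underside.
There are look-alikes about, which are no part of the job. What is meant by the petri_dish is not pink, and is the smaller of those in its own colour.

How it is judged:
By the outcome, as a careful person would: the job done as asked, in the order asked, and still so for the second after the job is handed in, with the robot touching nothing.
It also fails if it takes over 45 s, if anything falls off the work surface, if the arm or the gripper's body presses on something with over 40 N, if the wrist force passes 120 N, or if a joint passes its speed limit or range.

## Working session

There is one attempt and no reset: what is moved stays moved. The work goes in short steps, Python scripts to look and compute and a shell command to move; the robot and the scene stay as the last step left them, time stands still between calls to the robot, and variables do not carry over. Pictures are saved under pics/ and viewed, about 8 in all and at most 12, crops included, and the job is handed in when it is done.

```bash
mkdir -p pics
cat > h.py <<'E'
from plant import *
import numpy as np, cv2
def shot(n,f):
    s=snapshot(n); cv2.imwrite('pics/'+f+'.png',s['color'][:,:,::-1]); np.savez('pics/'+f,**s); return s
def world(s,u,v,z=None):
    K=s['intrinsics'];R=cv2.Rodrigues(np.array(s['rvec'],float))[0];t=np.array(s['tvec'],float).ravel()
    r=np.linalg.solve(K,[u,v,1.]); 
    if z is None: return R.T@(r*s['z_map'][int(v),int(u)]-t)
    o=-R.T@t; d=R.T@r; return o+d*(z-o[2])/d[2]
E
python3 - <<'E'
from h import *
o=get_obs();print({k:np.round(o[k],3) for k in o})
a=shot('top','top1');b=shot('side','side1')
for s in(a,b):
    R=cv2.Rodrigues(np.array(s['rvec'],float))[0];print(-R.T@np.array(s['tvec']).ravel(),R.round(2).tolist())
E
```

```text
{'clock': np.float64(0.0), 'joint_pos': array([ 8.5492e+01,  2.0590e+01,  6.3500e-01, -2.2000e-02, -7.0137e+01,
       -1.6508e+01]), 'qvel': array([ 0.025, -0.128, -0.075, -0.006,  0.037,  0.017]), 'tau': array([-2.0000e-03, -5.8271e+01,  2.9305e+01,  6.9970e+00,  7.0000e-03,
       -0.0000e+00]), 'tool_pos': array([0.242, 0.63 , 0.24 ]), 'orientation': array([-1.79993e+02, -9.40000e-02, -1.11024e+02]), 'force': array([-0.033,  0.374, -0.469]), 'moment': array([-0.043,  0.011,  0.024]), 'opening': np.float64(0.088)}
[0.45888231 0.13553614 0.99760472] [[0.01, -1.0, 0.01], [-1.0, -0.01, -0.06], [0.06, -0.01, -1.0]]
[ 0.51662071 -0.57918099  0.65193119] [[1.0, -0.05, 0.01], [-0.02, -0.65, -0.76], [0.04, 0.76, -0.65]]
```

View pics/top1.png

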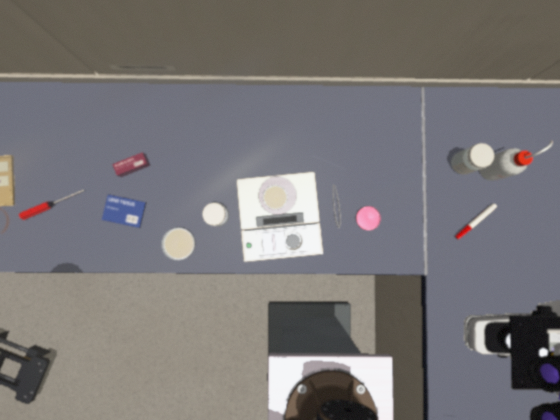

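View pics/side1.png

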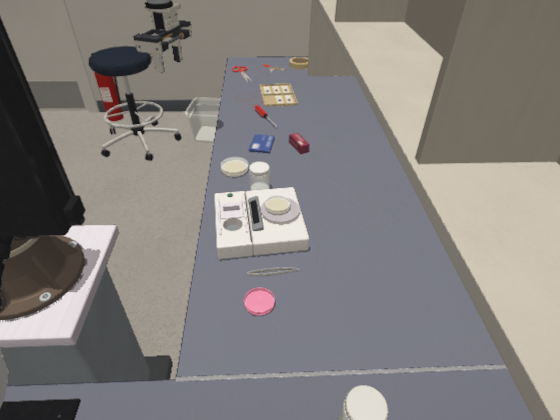

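Top view: balance at about (280,217), with shutter and wells near (268–295,242). The dish on the pan is at (277,196). The look-alikes are a larger beige dish at (178,243) and a pink one at (368,218). The one on the pan is the smaller beige dish, so it's the one meant. Next is an enlarged crop.

Run:
```python
from h import *
a=np.load('pics/top1.npz')
c=a['color'][160:275,190:350,::-1]; cv2.imwrite('pics/crop1.png',cv2.resize(c,None,fx=5,fy=5,interpolation=cv2.INTER_CUBIC))
for p in [(237,178),(315,172),(323,255),(243,262)]: print(world(a,*p,z=.045).round(4))
print(world(a,250,250),world(a,310,250),world(a,300,180))
# depth heights over panel region
pts=np.array([[world(a,u,v) for u in range(225,335)] for v in range(165,270)])
m=(pts[...,2]>.035)&(pts[...,2]<.052)
xy=pts[m][:,:2].astype(np.float32);print(cv2.minAreaRect(xy*1000))
```

```text
[0.6017 0.2406 0.045 ]
[0.6188 0.0435 0.045 ]
[0.4099 0.0231 0.045 ]
[0.3912 0.2225 0.045 ]
[0.42105262 0.20539186 0.0455714 ] [0.42200884 0.05544713 0.04289663] [0.59785675 0.08150835 0.04646462]
((505.26104736328125, 151.796630859375), (210.337890625, 237.25216674804688), 5.934085369110107)
```

View pics/crop1.png

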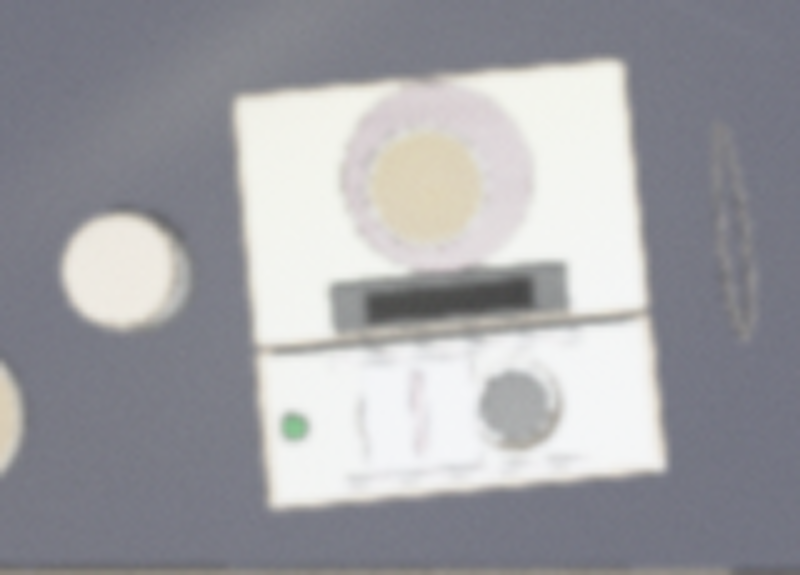

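```bash
cat >> h.py <<'E'
C=np.array([.5054,.1324]);YAW=np.radians(5.2)
def Rz(): c,s=np.cos(YAW),np.sin(YAW); return np.array([[c,-s],[s,c]])
def bal(p): p=np.array(p); return np.r_[Rz().T@(p[:2]-C),p[2]]*1000   # mm
def go(x,y,tip):
    "finger R centre at balance x,y (mm), tip height mm world -> shares"
    from scipy.spatial.transform import Rotation as Ro
    o=get_obs(); R=Ro.from_euler('xyz',o['orientation'],degrees=True).as_matrix()
    t=np.r_[C+Rz()@(np.array([x,y+54.5])/1000),(tip+14)/1000]
    W=Rz(); T=np.array([[-W[0,1],-W[0,0],0],[-W[1,1],-W[1,0],0],[0,0,-1]])
    print('shift',(R.T@(t-o['tool_pos'])/.2).round(4),'turn',(Ro.from_matrix(R.T@T).as_rotvec()/2/np.pi).round(4),'F',np.round(o['force'],2))
E
python3 - <<'E'
from h import *
a=np.load('pics/top1.npz')
f=lambda x,y:(190+x/5,160+y/5)
for n,p,z in [('cal',(515,410),.029),('tab',(418,410),.0645),('plateL',(363,425),.0485),('green',(294,426),.045),('cup',(121,268),.075),('dish',(428,186),.071),('pan',(437,175),.056),('seamL',(258,350),.045),('hood',(450,298),.058)]: print(n,bal(world(a,*f(*p),z=z)).round(1))
go(-65,60,110)
E
```

```text
cal [-66.9 -28.8  29. ]
tab [-62.1  19.8  64.5]
plateL [-67.6  47.9  48.5]
green [-65.3  82.4  45. ]
cup [ 18.6 157.8  75. ]
dish [46.6  5.9 71. ]
pan [53.2  1.  56. ]
seamL [-26.   97.4  45. ]
hood [-8.5 -0.4 58. ]
shift [ 1.4778 -1.577   0.581 ] turn [ 0.     -0.0002 -0.0728] F [0.01 0.57 0.37]
```

```bash
python3 -m handwheel '[[[0.14,-0.15,0],[0,0,-0.015]],[[0.28,-0.3,0],[0,0,-0.03]],[[0.42,-0.45,0],[0,0,-0.045]],[[0.56,-0.6,0],[0,0,-0.06]],[[0.7,-0.75,0],[0,0,-0.0728]]]' && python3 -c "
from h import *
go(-65,60,110)"
```

```text
clock: 0.52
tool_pos: [0.3322, 0.4436, 0.2401]
orientation: [180.0, -0.0, -84.5]
force: [0.9, -0.9, 0.2]
opening: 0.0879
shift [ 1.0573 -0.3913  0.5812] turn [ 0.0001 -0.0001  0.0008] F [ 0.9  -0.87  0.21]
```

```bash
python3 -m handwheel '[[[0.19,-0.07,0],[0,0,0]],[[0.38,-0.14,0],[0,0,0]],[[0.57,-0.21,0],[0,0,0]],[[0.76,-0.28,0],[0,0,0]],[[0.9,-0.35,0],[0,0,0]]]' && python3 -m handwheel '[[[0.09,-0.04,0.15],[0,0,0]],[[0.157,-0.045,0.3],[0,0,0]],[[0.157,-0.045,0.45],[0,0,0]],[[0.157,-0.045,0.55],[0,0,0]],[[0.157,-0.045,0.55],[0,0,0]]]' && python3 -c "
from h import *
go(-65,60,110)
s=shot('wrist','w1')"
```

```text
clock: 0.93
tool_pos: [0.4179, 0.2698, 0.2406]
orientation: [180.0, -0.0, -84.8]
force: [0.8, -0.0, -1.4]
opening: 0.0879
clock: 1.35
tool_pos: [0.4277, 0.2396, 0.1265]
orientation: [179.7, -0.3, -84.9]
force: [-0.8, -0.6, 0.2]
opening: 0.0878
shift [-0.0036 -0.0135  0.0124] turn [ 0.0009 -0.0008 -0.0003] F [-0.77 -0.57  0.19]
```

View pics/w1.png

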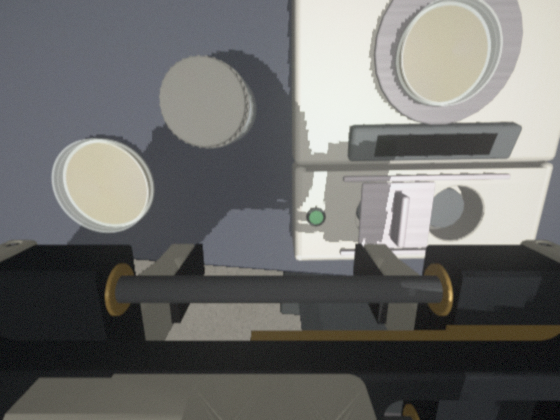

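The wrist view shows the shutter with its tab at about (402,220), the cal well at (460,212) and a sliver of tare well at left (370,212). The right finger is at (385,270). Next I'll measure the tab, plate and finger outlines from depth.

Run:
```python
from h import *
s=np.load('pics/w1.npz')
K=s['intrinsics'];R=cv2.Rodrigues(s['rvec'].astype(float))[0];t=s['tvec'].astype(float).ravel()
v,u=np.mgrid[0:420,0:560];z=s['z_map']
P=(np.linalg.inv(K)@np.stack([u.ravel(),v.ravel(),np.ones(u.size)])*z.ravel()).T
B=np.array(((P-t)@R)); B=np.c_[(B[:,:2]-C)@Rz(),B[:,2]]*1000; ok=z.ravel()>0
B=B.reshape(420,560,3); ok=ok.reshape(420,560)
def rng(n,m): q=B[m&ok]; print(n,len(q),np.percentile(q,[1,50,99],axis=0).round(1).tolist())
x,y,h=B[...,0],B[...,1],B[...,2]
pan=(abs(x+65)<45)&(abs(y)<90)
rng('tab',pan&(h>60)&(h<67))
rng('tareWellVisible',pan&(h<40)&(h>15)&(y>20)&(y<60))
rng('calkey',pan&(h<35)&(y<10))
rng('panel',(abs(y-75)<8)&(abs(x+60)<10)&(h<60))
for r in (248,256,275,300): print(r,[tuple(B[r,c].round().astype(int)) for c in range(345,425,6)])
print(-R.T@t)
```

```text
tab 505 [[-81.4, 18.1, 60.2], [-61.1, 22.0, 65.0], [-42.9, 24.2, 66.7]]
tareWellVisible 298 [[-80.8, 20.7, 16.1], [-27.0, 43.5, 29.0], [-26.4, 59.5, 39.9]]
calkey 2252 [[-84.6, -89.2, 14.0], [-58.9, -35.8, 29.6], [-24.6, 5.4, 34.6]]
panel 472 [[-69.7, 67.2, 44.6], [-59.6, 74.9, 46.4], [-50.3, 82.6, 49.4]]
248 [(np.int64(-92), np.int64(58), np.int64(46)), (np.int64(-91), np.int64(53), np.int64(47)), (np.int64(-59), np.int64(69), np.int64(119)), (np.int64(-58), np.int64(67), np.int64(122)), (np.int64(-57), np.int64(64), np.int64(124)), (np.int64(-56), np.int64(61), np.int64(125)), (np.int64(-56), np.int64(58), np.int64(125)), (np.int64(-56), np.int64(55), np.int64(125)), (np.int64(-91), np.int64(18), np.int64(47)), (np.int64(9), np.int64(114), np.int64(271)), (np.int64(-91), np.int64(9), np.int64(48)), (np.int64(-91), np.int64(4), np.int64(47)), (np.int64(-91), np.int64(-1), np.int64(48)), (np.int64(-90), np.int64(-5), np.int64(49))]
256 [(np.int64(-98), np.int64(58), np.int64(47)), (np.int64(-99), np.int64(52), np.int64(46)), (np.int64(-63), np.int64(69), np.int64(121)), (np.int64(-58
[... 1117 characters left out ...]
, np.int64(192))]
300 [(np.int64(-41), np.int64(94), np.int64(196)), (np.int64(-41), np.int64(92), np.int64(196)), (np.int64(-41), np.int64(91), np.int64(196)), (np.int64(-41), np.int64(89), np.int64(197)), (np.int64(-41), np.int64(87), np.int64(196)), (np.int64(-41), np.int64(86), np.int64(197)), (np.int64(9), np.int64(114), np.int64(271)), (np.int64(-41), np.int64(82), np.int64(197)), (np.int64(-40), np.int64(81), np.int64(197)), (np.int64(-41), np.int64(79), np.int64(197)), (np.int64(-41), np.int64(77), np.int64(197)), (np.int64(-41), np.int64(75), np.int64(197)), (np.int64(-41), np.int64(73), np.int64(197)), (np.int64(-41), np.int64(72), np.int64(197))]
[0.50388977 0.24654123 0.27118898]
```

```bash
python3 -m handwheel '[[[0.025,-0.007,0.1],[0,0,0]],[[0.05,-0.007,0.2],[0,0,0]],[[0.05,-0.007,0.28],[0,0,0]],[[0.05,-0.007,0.28],[0,0,0]]]' && python3 -c "
from h import *
go(-65,50,54);go(-65,-16.5,54)"
```

```text
clock: 1.73
tool_pos: [0.4314, 0.2319, 0.0735]
orientation: [179.9, -0.1, -84.8]
force: [-0.4, -0.2, 0.0]
opening: 0.0877
shift [0.0064 0.0015 0.0276] turn [ 0.0003 -0.0003 -0.    ] F [-0.45 -0.16  0.02]
shift [0.3389 0.0014 0.0281] turn [ 0.0003 -0.0003 -0.    ] F [-0.45 -0.16  0.02]
```

```bash
python3 -m handwheel '[[[0.01,0,0.027],[0,0,0]],[[0.05,0,0.027],[0,0,0]],[[0.09,0,0.027],[0,0,0]],[[0.13,0,0.027],[0,0,0]],[[0.17,0,0.027],[0,0,0]]]' && python3 -m handwheel '[[[0.04,0,0],[0,0,0]],[[0.08,0,0],[0,0,0]],[[0.12,0,0],[0,0,0]],[[0.16,0,0],[0,0,0]],[[0.167,0,0],[0,0,0]]]' && python3 -m handwheel '[[[0,0,0],[0,0,0]],[[0,0,0],[0,0,0]]]' && python3 -c "
from h import *
go(-65,-16.5,54)
s=shot('wrist','w2')"
```

```text
clock: 2.15
tool_pos: [0.4358, 0.1984, 0.0702]
orientation: [-179.9, 0.1, -84.8]
force: [0.1, 1.1, 1.3]
opening: 0.0879
clock: 2.57
tool_pos: [0.438, 0.1639, 0.0692]
orientation: [180.0, -0.0, -84.9]
force: [-0.1, 1.3, 0.9]
opening: 0.088
clock: 2.73
tool_pos: [0.4377, 0.1646, 0.0689]
orientation: [179.9, -0.0, -84.9]
force: [-0.1, 0.0, -0.4]
opening: 0.0878
shift [0.001  0.0024 0.0045] turn [ 0.0002 -0.0001 -0.0001] F [-0.12  0.03 -0.41]
```

View pics/w2.png

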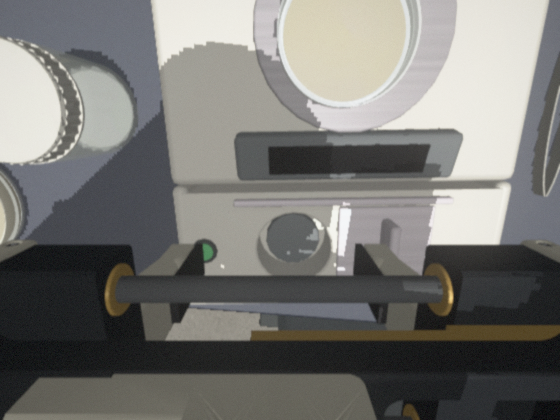

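The shutter has slid right and its tab is at about (392,235). The tare well is fully open at (293,243). Next I'll measure the key and tab.

```bash
cat >> h.py <<'E'
def cloud(s):
    K=s['intrinsics'];R=cv2.Rodrigues(np.array(s['rvec'],float))[0];t=np.array(s['tvec'],float).ravel()
    v,u=np.mgrid[0:420,0:560];z=s['z_map'];P=(np.linalg.inv(K)@np.stack([u.ravel(),v.ravel(),np.ones(u.size)])*z.ravel()).T
    B=(P-t)@R; B=np.c_[(B[:,:2]-C)@Rz(),B[:,2]]*1000; B[z.ravel()<=0]=np.nan
    return B.reshape(420,560,3)
E
python3 - <<'E'
from h import *
B=cloud(np.load('pics/w2.npz'));x,y,h=np.moveaxis(B,2,0)
def rng(n,m): q=B[m]; print(n,len(q),np.percentile(q,[1,50,99],axis=0).round(1).tolist())
rng('key',(abs(x+65)<22)&(abs(y-28)<24)&(h>24)&(h<33))
rng('well',(abs(x+65)<28)&(abs(y-28)<27)&(h<40)&(h>10))
rng('tab',(abs(x+55)<16)&(abs(y+28)<12)&(h>58)&(h<67))
rng('plate',(abs(x+50)<10)&(abs(y)<60)&(h>47.5)&(h<52))
print([(int(c),B[232,c].round().tolist()) for c in range(255,350,6)])
go(-65,27,90);go(-65,27,29)
E
```

```text
key 2561 [[-85.6, 5.8, 24.6], [-64.3, 28.0, 29.9], [-45.8, 49.4, 32.6]]
well 3575 [[-85.7, 5.6, 17.4], [-67.3, 27.7, 29.8], [-46.2, 50.5, 39.1]]
tab 441 [[-57.8, -28.1, 58.5], [-49.4, -23.9, 64.6], [-41.6, -16.6, 66.6]]
plate 2430 [[-59.7, -52.6, 48.0], [-48.7, -21.3, 49.5], [-40.1, 2.3, 51.1]]
[(255, [-52.0, 52.0, 46.0]), (261, [-62.0, 50.0, 18.0]), (267, [-59.0, 45.0, 28.0]), (273, [-58.0, 41.0, 30.0]), (279, [-58.0, 37.0, 30.0]), (285, [-58.0, 33.0, 29.0]), (291, [-58.0, 29.0, 30.0]), (297, [-58.0, 25.0, 30.0]), (303, [-58.0, 21.0, 29.0]), (309, [-58.0, 17.0, 30.0]), (315, [-59.0, 13.0, 28.0]), (321, [-63.0, 7.0, 17.0]), (327, [-57.0, 6.0, 34.0]), (333, [-52.0, 5.0, 46.0]), (339, [-51.0, 2.0, 49.0]), (345, [-50.0, -2.0, 50.0])]
shift [-0.2152  0.0029 -0.1758] turn [ 0.0002 -0.0001 -0.0001] F [-0.14  0.41  0.58]
shift [-0.2154  0.0026  0.1292] turn [ 0.0002 -0.0001 -0.0001] F [-0.14  0.41  0.58]
```

Plate edge is at y≈+2 mm and the shutter about 53–54 mm open. I'll push about 3.5 mm more, then lift and go over the well.

```bash
python3 -m handwheel '[[[0.01,0,0],[0,0,0]],[[0.019,0,0],[0,0,0]],[[0.019,0,0],[0,0,0]],[[-0.01,0,0],[0,0,0]]]' && python3 -m handwheel '[[[-0.03,0,-0.06],[0,0,0]],[[-0.1,0,-0.06],[0,0,0]],[[-0.17,0,-0.06],[0,0,0]],[[-0.2,0,-0.04],[0,0,0]],[[-0.2,0,0],[0,0,0]]]' && python3 -m handwheel '[[[0,0,0],[0,0,0]]]' && python3 -c "
from h import *
go(-65,28,29);go(-65,28,23)"
```

```text
clock: 3.12
tool_pos: [0.4376, 0.1667, 0.069]
orientation: [180.0, -0.0, -84.8]
force: [-0.5, -0.6, -0.7]
opening: 0.0877
clock: 3.53
tool_pos: [0.4347, 0.2093, 0.0691]
orientation: [-179.9, 0.1, -84.7]
force: [0.9, 1.0, -0.4]
opening: 0.0873
clock: 3.62
tool_pos: [0.4331, 0.2067, 0.0671]
orientation: [179.8, -0.1, -84.8]
force: [-0.6, -1.2, -0.5]
opening: 0.0878
shift [-0.0097 -0.0018  0.1203] turn [ 0.0004 -0.0003  0.0001] F [-0.56 -1.24 -0.48]
shift [-0.0098 -0.0019  0.1503] turn [ 0.0004 -0.0003  0.0001] F [-0.56 -1.24 -0.48]
```

```bash
python3 -m handwheel '[[[-0.01,0,0.04],[0,0,0]],[[-0.01,0,0.08],[0,0,0]],[[-0.01,0,0.11],[0,0,0]],[[-0.01,0,0.13],[0,0,0]],[[-0.01,0,0.145],[0,0,0]]]' && python3 -m handwheel '[[[0,0,0.01],[0,0,0]],[[0,0,0.01],[0,0,0]],[[0,0,0.01],[0,0,0]]]' && python3 -c "
from h import *
go(-65,28,23)"
```

```text
clock: 4.03
tool_pos: [0.4337, 0.2083, 0.0393]
orientation: [179.9, -0.1, -84.8]
force: [-2.2, -1.0, 3.7]
opening: 0.0876
clock: 4.28
tool_pos: [0.4337, 0.2084, 0.0382]
orientation: [179.9, -0.1, -84.8]
force: [-2.1, -1.4, 5.2]
opening: 0.0876
shift [-0.0018  0.0023  0.0061] turn [ 0.0002 -0.0002 -0.0001] F [-2.1  -1.38  5.24]
```

Force is 5.2 N with the tip at 24 mm, so the key is at the bottom. I'll press slightly more and hold.

```bash
python3 -m handwheel '[[[0,0,0.012],[0,0,0]],[[0,0,0.015],[0,0,0]],[[0,0,0.015],[0,0,0]],[[0,0,0.015],[0,0,0]],[[0,0,0.015],[0,0,0]]]' && python3 -m handwheel '[[[0,0,0],[0,0,0]],[[0,0,0],[0,0,0]],[[0,0,0],[0,0,0]]]'&& python3 -c "
from h import *
go(-65,28,23)"
```

```text
clock: 4.7
tool_pos: [0.4338, 0.2084, 0.0374]
orientation: [180.0, -0.1, -84.8]
force: [-12.3, -2.1, 36.3]
opening: 0.0878
clock: 4.95
tool_pos: [0.4338, 0.2084, 0.0374]
orientation: [180.0, -0.1, -84.8]
force: [-12.6, -2.0, 36.3]
opening: 0.0875
shift [-0.0017  0.003   0.002 ] turn [ 0.     -0.0002  0.    ] F [-12.55  -1.99  36.27]
```

```bash
python3 -m handwheel '[[[0,0,-0.02],[0,0,0]],[[0,0,-0.1],[0,0,0]],[[0,0,-0.2],[0,0,0]],[[0,0,-0.3],[0,0,0]],[[0.03,0,-0.32],[0,0,0]]]' && python3 -m handwheel '[[[0.1,0,0],[0,0,0]],[[0.2,0,0],[0,0,0]],[[0.3,0,0],[0,0,0]],[[0.385,0,0],[0,0,0]],[[0.385,0,0],[0,0,0]]]' && python3 -m handwheel '[[[0,0,0],[0,0,0]]]' && python3 -c "
from h import *
go(-65,-55,54)
s=shot('wrist','w3')
B=cloud(s);x,y,h=np.moveaxis(B,2,0)
def rng(n,m): q=B[m]; print(n,len(q),np.percentile(q,[1,50,99],axis=0).round(1).tolist())
rng('tab',(abs(x+55)<16)&(abs(y+28)<12)&(h>60)&(h<67))
rng('plate',(abs(x+50)<10)&(abs(y)<60)&(h>47.5)&(h<52))
rng('key',(abs(x+65)<14)&(abs(y-28)<14)&(h>20)&(h<35))"
```

```text
clock: 5.37
tool_pos: [0.4365, 0.2049, 0.1023]
orientation: [-179.7, 0.2, -84.7]
force: [0.9, 0.9, 1.1]
opening: 0.0878
clock: 5.78
tool_pos: [0.441, 0.1239, 0.0988]
orientation: [180.0, -0.0, -84.9]
force: [0.1, -0.1, -1.2]
opening: 0.0876
clock: 5.87
tool_pos: [0.4417, 0.1255, 0.0991]
orientation: [-180.0, 0.0, -84.9]
force: [-0.3, 0.4, -0.2]
opening: 0.0877
shift [-0.0027  0.0047  0.1553] turn [-0.      0.     -0.0003] F [-0.33  0.43 -0.17]
tab 428 [[-70.4, -31.0, 60.2], [-55.4, -27.7, 65.2], [-41.8, -25.1, 66.6]]
plate 1936 [[-59.7, -55.4, 48.0], [-49.5, -24.4, 49.5], [-40.3, -0.6, 50.9]]
key 1191 [[-78.3, 14.2, 28.5], [-63.9, 27.8, 30.0], [-51.1, 41.5, 31.4]]
```

View pics/w3.png

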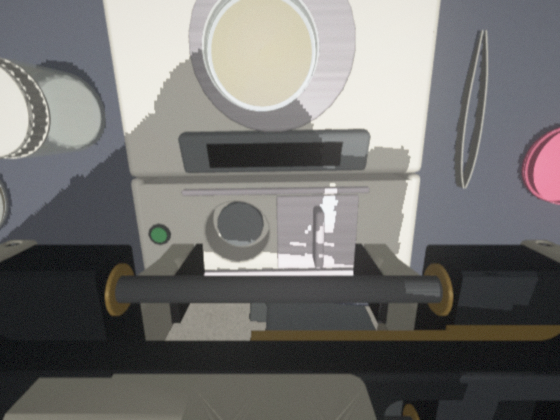

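The shutter is fully open with its tab at (320,238), y = -28 mm. The tare key is back up at (240,222). Now I'll go down to the tab's right and push left.

```bash
python3 -m handwheel '[[[0,0.004,0.06],[0,0,0]],[[0,0.004,0.12],[0,0,0]],[[0,0.004,0.153],[0,0,0]],[[0,0.004,0.153],[0,0,0]],[[-0.04,0.004,0.153],[0,0,0]]]' && python3 -m handwheel '[[[-0.04,0,0],[0,0,0]],[[-0.08,0,0],[0,0,0]],[[-0.12,0,0],[0,0,0]],[[-0.16,0,0],[0,0,0]],[[-0.2,0,0],[0,0,0]]]' && python3 -m handwheel '[[[-0.04,0,0],[0,0,0]],[[-0.08,0,0],[0,0,0]],[[-0.105,0,0],[0,0,0]],[[-0.105,0,0],[0,0,0]],[[-0.105,0,0],[0,0,0]]]' && python3 -c "
from h import *
go(-65,14.5,54)
s=shot('wrist','w4')
B=cloud(s);x,y,h=np.moveaxis(B,2,0)
def rng(n,m): q=B[m]; print(n,len(q),np.percentile(q,[1,50,99],axis=0).round(1).tolist())
rng('plate',(abs(x+50)<10)&(abs(y)<70)&(h>47.5)&(h<52))"
```

```text
clock: 6.33
tool_pos: [0.4397, 0.1339, 0.0683]
orientation: [179.9, -0.1, -84.8]
force: [-0.1, -0.6, 1.1]
opening: 0.0876
clock: 6.75
tool_pos: [0.4362, 0.175, 0.0688]
orientation: [180.0, -0.0, -84.8]
force: [-0.7, -2.1, 0.3]
opening: 0.0879
clock: 7.17
tool_pos: [0.4349, 0.1959, 0.0687]
orientation: [-180.0, 0.0, -84.8]
force: [0.8, -0.0, -0.9]
opening: 0.0875
shift [0.0029 0.0029 0.0034] turn [-0.0001  0.0001  0.0001] F [ 0.85 -0.04 -0.91]
plate 2500 [[-59.7, 2.1, 48.0], [-48.8, 34.3, 49.5], [-40.2, 57.3, 51.0]]
```

View pics/w4.png

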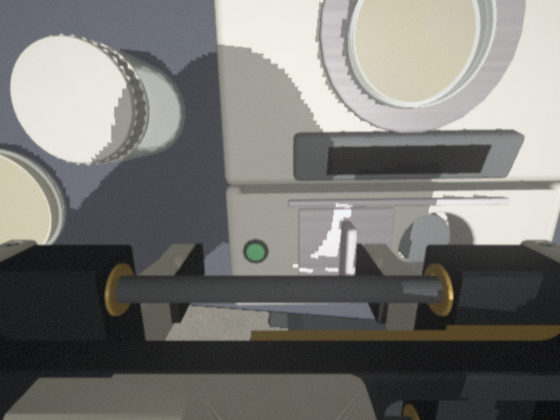

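The shutter plate spans y ≈ 2 to 57 mm, centred over the tare well (28), and the tab is at (348,248). I'll back off and lift.

```bash
python3 -m handwheel '[[[0.03,0,0],[0,0,0]],[[0.04,0,0],[0,0,0]],[[0.04,0,-0.12],[0,0,0]],[[0.04,0,-0.28],[0,0,0]],[[0.04,0,-0.44],[0,0,0]]]' && python3 -m handwheel '[[[0,0,-0.1],[0,0,0]],[[0,0,-0.1],[0,0,0]],[[0,0,-0.1],[0,0,0]]]' && python3 -c "
from h import *
s=shot('wrist','w5')
B=cloud(s);x,y,h=np.moveaxis(B,2,0)
def rng(n,m): q=B[m]; print(n,len(q),np.percentile(q,[1,50,99],axis=0).round(1).tolist())
rng('tab',(abs(x+65)<25)&(abs(y-28)<15)&(h>60)&(h<67))
rng('plate',(abs(x+50)<10)&(abs(y-10)<60)&(h>47.5)&(h<52))
rng('calkey',(abs(x+65)<14)&(abs(y+28)<14)&(h>20)&(h<35))
print(get_obs()['force'])"
```

```text
clock: 7.63
tool_pos: [0.4349, 0.1859, 0.1571]
orientation: [179.9, -0.1, -84.9]
force: [1.7, -0.2, 0.6]
opening: 0.0876
clock: 7.88
tool_pos: [0.4358, 0.1871, 0.1778]
orientation: [-179.9, 0.1, -84.8]
force: [-0.4, -0.5, -0.2]
opening: 0.0877
tab 285 [[-81.2, 26.4, 60.4], [-61.4, 29.6, 65.0], [-43.0, 32.3, 66.6]]
plate 1098 [[-59.6, 1.9, 47.7], [-49.6, 32.7, 49.5], [-40.1, 57.2, 51.0]]
calkey 672 [[-78.5, -41.6, 28.3], [-63.6, -28.0, 30.0], [-51.1, -14.4, 31.6]]
[-0.86091085 -0.90821708 -0.4996672 ]
```

View pics/w5.png

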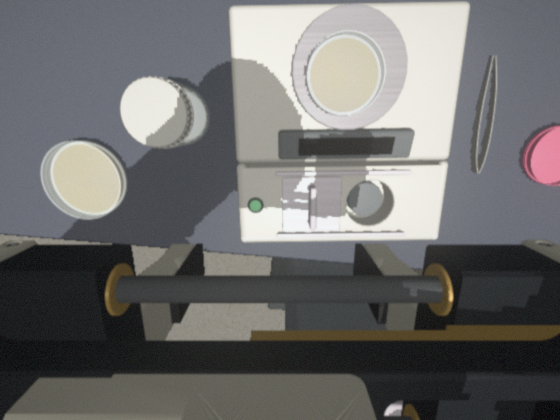

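The shutter covers the tare well, with its tab at (312,205). The cal well is open with its key up at (370,200), the dish is on the pan at (345,72), and the cup and tweezers haven't moved.

```bash
python3 -c "
from plant import *
print(close_job())"
```

```text
the job is handed in; nothing more can be done
None
```

The balance was tared as asked and the job handed in at about 8 s; no verdict was reported.

- **Shutter opened:** I pushed the tab's left face with one fingertip of the open gripper. The first push stopped at about 53–54 mm, so I gave it a short second push. That took it to about 56 mm, and the tare well was fully clear.
- **Tare key pressed:** I reached the same fingertip into the well and held the key at the bottom for about 0.6–0.9 s. The force rose to 36 N, well above the roughly 4 N the key needs. Part of that was sideways, about 12 N. It was the fingertip pressing, and the wrist force stayed far below its 120 N limit.
- **Shutter closed:** I pushed the tab's right face until the shutter covered the tare well again. The gripper never closed on it.

**Last checks:**
- The plate spans y from about 2 to 57 mm and the tab is at about 29.5 mm, within 1–2 mm of centred over the tare well (28 mm).
- After the press, the tare key was back at its released height.
- The calibration key is at its released height.
- The dish is still on the pan, and the cup and tweezers look undisturbed.
- The robot is clear of everything.

No check failed or disagreed beyond the camera's error of about 2 mm. The key's travel was judged from tip height and force, not read directly.

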